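Shut the weight bin and key in the balancer's start sequence

ROBOT

A 6-joint arm with a two-finger parallel gripper is mounted at the origin on the work surface. World frame = base frame: x ahead of the robot, y to its left, z up, the work surface at z = 0. Lengths are in m, angles in rad, forces in N, time in s.
With the tool pointing down it reaches from about 0.4 to 0.925 m from the base axis. Payload 12.5 kg.
Tool frame: the origin (TCP) lies midway between the tips of the shut fingers; the grasp point (between the pads) lies ctrl.hold_point_z behind it (ctrl.hold_point_z is the distance from the TCP to the grasp point, in m); y points along the fingers, z is the direction in which the jaws open and shut, and the axes are right-handed (so a half turn about y gives the same grasp; the last joint's range is limited). The gripper opens to 95 mm and grips with 3 to 60 N. Pads are 20 mm wide; open, the fingers measure 119 mm over their backs; the gripper's body (75 mm by 180 mm) begins 59 mm behind the grasp point.
Start: joints at [-1.409, 0.491, 1.559, -0, 1.092, -0.106], TCP at [0.165, -0.603, 0.215] pointing down, gripper open.
Joint ranges: [-3.1, 3.1], [-0.84, 2.19], [0.05, 2.79], [-1.13, 4.28], [0.06, 2.93], [-2.69, 2.69]. Speed limits (rad/s): [2.22, 2.22, 2.79, 3.14, 3.14, 3.14].

INTERFACE

Orientations are given as a rotation vector (axis times angle).
In Python, from rig import ctrl gives the robot as it stands.
- The arm moves only by the tool step_arm, never from a script. Its argument "series" is one flat list of numbers, 4 for each row, row after row: the shift along the tool's x, y, z in m, then the turn about the tool's y in degrees. A call has 1 to 10 rows; each row shifts and turns the pose as measured when the row begins, along the tool's axes as they then stand; what a row does not reach is not made up. A row lasts 1/10 s, in which the tool goes at most 50 mm and 8.59 degrees, less where a joint would pass 70% of its speed; a pose out of reach is approached as far as the arm can. A call is refused whole if a number of a shift passes 0.05 or a number of a turn 8.59, either way. A call with a gripper value outside its range is refused whole. "gripper" is the closure, from 0 (fully open) to 1 (shut), set as the call begins (left out, the last holds). The fingers move at their own pace and stop on an object; the grip force is fixed at half the most. Time passes only in rows, so rows that do not move let the fingers close. It gives the time, the measured TCP pose, the force and the opening at its end, in the units of the state.
- ctrl.state(): the state, without advancing time (a new reading comes with each control period).
- ctrl.camera(name): name is "side" or "top" or "wrist"; returns (picture, depth): 400x640x3 uint8, red, green, blue; 400x640 float32, m along the optical axis (not along the pixel's ray), 0 where there is no reading.
- ctrl.calibration(name): a dict with "camera_matrix" (3x3 intrinsics, pixels), "distortion" ([k1, k2, p1, p2, k3] as OpenCV has them; the pictures are not rectified), "R" (3x3) and "t" (3): a world point X has camera coordinates R X + t; the wrist camera has in their place "tool_from_camera" (4x4, takes a point from camera to tool coordinates, whose origin is the TCP and whose axes are the tool frame's). Camera axes: x right, y down, z forward; pixel columns grow to the right and rows downward; lengths in m; the calibration is good to about 2 mm. A picture is of the moment at which its call begins: read the wrist's pose just before it. calibration takes no time and is no camera call.
- ctrl.close_job(): hands the job in, once; it reports no verdict.
Trained networks look in the newest picture that a camera, given by its name, has taken for a name from the list of things; names that differ only in an ending like _2 or _b are one class to them, and where a whole thing is asked for, a point or a joint stands for the part that bears it (a point fixed in the world has none). Each returns a list of dicts, best first, with "p" (0 to 1); they miss things now and then, are a little off and sometimes report something else, mostly with a low value. They report only what shows in the picture. A call takes as long as a camera call.
- ctrl.regions_of(camera, target): "mask" (400x640 bool, what is visible of it) and "xy" ([column, row] in pixels, amid what is visible of it).
- ctrl.mark_of(camera, target): "xy" ([column, row] in pixels: a listed point, or the origin of a listed thing).
The state is a dict: "time": time; "joint_pos": joint angles; "qd": joint speeds; "joint_torque": joint torques, N m; "eef_pos": TCP position; "ee_rot": TCP orientation; "contact_force": force on the tool from outside, world axes, zero at the start; "wrist_torque": the same for the moment, N m; "opening": opening from 0.0 (shut) to 1.0 (fully open).
Only numpy, scipy, OpenCV 4.12 (cv2) and the standard library are available. Lean on these libraries where they do the work, as an engineer would, in place of code of your own. Each camera call takes 0.05 s, during which the arm holds its last target. There are 200 camera calls.

TASK

Make the wheel balancer ready to spin: push the blue weight bin's flap fully shut, then press the keys on the black key box fully down one after another: first white, then yellow, then green. Leave the red stop key alone, and do not move or pick up the tyre gauge, valve tool or weight remover lying on the mat.

Things in the scene. Friction and masses are not known exactly. Their poses are not given: they have to be found in the camera images.
- bin: Blue plastic bin of zinc wheel weights, fixed to the counter, 200 (x) x 180 (y) x 110 mm high; origin at the centre of its underside, which is 4 mm above z = 0. Its x axis points to the hinged side (away from the robot at yaw 0).
- flap_hinge (a point): Mid-length of the flap's hinge, on the bin's +x top rim; the hinge line runs along the bin's y axis.
- flap_edge (a point): Middle of the flap's free (white) edge, upper face.
- flap (a joint): Angle of the bin's blue flap, a plate 200 mm from hinge to free edge, 180 mm wide, 6 mm thick; rad. 0 = shut, lying flat on the bin's rim with its upper face 6 mm above the hinge point; grows as the free edge rises. It starts 0.45 to 0.85 rad open, leaning over the bin. The hinge is stiff (0.3 N m friction) and stays where it is left; a few newtons straight down on its upper face, 100 mm from the hinge, shut it.
- console: Black balancer key box, fixed, 150 x 150 x 50 mm high with a grey top; origin at the centre of its underside, 4 mm above z = 0. Four round keys stand on its top in a 2 x 2 pattern of 68 mm pitch; any colour may be at any of the four places.
- key_white_top (a point): Centre of the top face of the white key, a round cap 32 mm across; it stands 18 mm above the box's top when up, 10 mm when fully down, and this point moves with it.
- key_white (a joint): How far the white key is pressed in, straight down, m: 0 = up (at the start), 0.008 = fully down on its stop. It moves against 3 N of friction and latches: it stays where it is left and does not spring back.
- key_yellow_top (a point): Centre of the top face of the yellow key, a round cap 32 mm across; it stands 18 mm above the box's top when up, 10 mm when fully down, and this point moves with it.
- key_yellow (a joint): How far the yellow key is pressed in, straight down, m: 0 = up (at the start), 0.008 = fully down on its stop. It moves against 3 N of friction and latches: it stays where it is left and does not spring back.
- key_green_top (a point): Centre of the top face of the green key, a round cap 32 mm across; it stands 18 mm above the box's top when up, 10 mm when fully down, and this point moves with it.
- key_green (a joint): How far the green key is pressed in, straight down, m: 0 = up (at the start), 0.008 = fully down on its stop. It moves against 3 N of friction and latches: it stays where it is left and does not spring back.
- key_red_top (a point): Centre of the top face of the red key, a round cap 32 mm across; it stands 18 mm above the box's top when up, 10 mm when fully down, and this point moves with it.
- key_red (a joint): How far the red key is pressed in, straight down, m: 0 = up (at the start), 0.008 = fully down on its stop. It moves against 3 N of friction and latches: it stays where it is left and does not spring back.
- gauge: Loose chrome tyre gauge lying on the mat: round 46 mm dial head 18 mm high at its +x end and a stem, 133 mm long along its x axis; origin on its underside, near mid-length.
- valve_tool: Loose orange-handled valve tool lying on the mat, 137 mm long along its x axis, 18 mm high; origin on its underside, near mid-length.
- remover: Loose steel wheel weight remover (plier-like) lying on the mat, 171 mm long along its x axis, 42 mm wide, 14 mm high; origin on its underside, near mid-length.

How it is judged:
By the outcome, as a careful person would: the job done as asked, in the order asked, and still so for the second after the job is handed in, with the robot touching nothing.
It also fails if it takes over 48 s, if anything falls off the work surface, if the arm or the gripper's body presses on something with over 40 N, if the wrist force passes 120 N, or if a joint passes its speed limit or range.

## Working session

There is one attempt and no reset: what is moved stays moved. The work goes in short steps, Python scripts to look and compute and a tool call to move; the robot and the scene stay as the last step left them, time stands still between calls to the robot, and variables do not carry over. Pictures are saved under pics/ and viewed, about 8 in all and at most 12, crops included, and the job is handed in when it is done.

Besides the shell and the picture viewer there is one more tool, called after ">>>" as name(argument=value, ...), one argument or row to a line, values as JSON. step_arm: Moves the arm, as the interface text tells. Its arguments: {"type":"object","properties":{"series":{"type":"array","items":{"type":"number"}},"gripper":{"type":"number"}},"required":["series"]}

```bash
mkdir -p pics
cat > h.py <<'E'
import numpy as np, cv2
from rig import ctrl
from scipy.spatial.transform import Rotation as Ro
def world(name,uv,depth,pose=None,r=2):
    c=ctrl.calibration(name);K=np.array(c["camera_matrix"]);D=np.array(c["distortion"])
    u,v=int(round(uv[0])),int(round(uv[1]))
    d=depth[max(v-r,0):v+r+1,max(u-r,0):u+r+1];d=d[d>0]
    if len(d)==0: return None
    z=np.median(d)
    n=cv2.undistortPoints(np.array([[uv]],float),K,D)[0,0]
    p=np.array([n[0]*z,n[1]*z,z])
    if "R" in c: return np.array(c["R"]).T@(p-np.array(c["t"]))
    T=np.array(c["tool_from_camera"]);p=T[:3,:3]@p+T[:3,3]
    return Ro.from_rotvec(pose["ee_rot"]).apply(p)+pose["eef_pos"]
E
python3 - <<'E'
from h import *
s=ctrl.state();print(s)
print(Ro.from_rotvec(s["ee_rot"]).as_matrix().round(3),ctrl.hold_point_z)
for n in ["top","side"]:
    im,d=ctrl.camera(n);cv2.imwrite(f"pics/{n}0.png",im[:,:,::-1])
    for t in ["flap_hinge","flap_edge","key_white_top","key_yellow_top","key_green_top","key_red_top","console","bin"]:
        for r in ctrl.mark_of(n,t)[:1]:
            w=world(n,r["xy"],d);print(n,t,round(r["p"],2),np.round(r["xy"],0),None if w is None else w.round(4))
E
```

```text
{'time': 0.0, 'joint_pos': array([-1.40856650e+00,  4.91550121e-01,  1.55947242e+00, -7.34932980e-06,
        1.09170751e+00, -1.05575875e-01]), 'qd': array([ 9.10715672e-04,  2.90584203e-04, -2.13727043e-03,  1.31817562e-04,
       -8.63825252e-05,  4.61594139e-04]), 'joint_torque': array([ 1.37977477e-03, -6.12644434e+01, -2.58182305e+01,  6.92837290e-02,
        4.83730668e-02, -1.05333893e-04]), 'eef_pos': array([ 0.16537785, -0.60245575,  0.21405971]), 'ee_rot': array([-0.28001601,  2.07953837, -2.07715447]), 'contact_force': array([-0.66163783,  0.22151445, -1.15046112]), 'wrist_torque': array([-0.0720001 , -0.06460698,  0.01204308]), 'opening': 1.0002772406109914}
[[-0.964 -0.     0.265]
 [-0.265  0.001 -0.964]
 [-0.    -1.    -0.001]] 0.0188
top flap_hinge 0.83 [255. 180.] [0.6102 0.1896 0.1392]
top flap_edge 0.85 [238. 220.] [0.5102 0.236  0.0842]
top key_white_top 0.47 [411. 194.] [ 0.6035 -0.2361  0.0709]
top key_green_top 0.42 [386. 200.] [ 0.5848 -0.1673  0.0722]
top key_red_top 0.53 [390. 227.] [ 0.509  -0.1775  0.072 ]
top console 0.9 [397. 214.] [ 0.5473 -0.199   0.0536]
top bin 0.96 [252. 223.] [0.501  0.1974 0.0893]
side flap_hinge 0.74 [241. 225.] [0.6081 0.2202 0.1417]
side flap_edge 0.67 [275. 216.] [0.5029 0.2016 0.2437]
side key_white_top 0.5 [365. 154.] [ 0.5927 -0.2339  0.0699]
side key_yellow_top 0.58 [384. 164.] [ 0.5251 -0.2355  0.0705]
side key_green_top 0.48 [354. 168.] [ 0.5802 -0.1652  0.0713]
side key_red_top 0.68 [375. 179.] [ 0.5079 -0.1714  0.0701]
side console 0.81 [366. 177.] [ 0.541  -0.1731  0.0544]
side bin 0.58 [276. 272.] [0.4867 0.2313 0.0853]
```

Run:
```python
import cv2
a=cv2.imread("pics/top0.png")[130:300,170:470];b=cv2.imread("pics/side0.png")[110:330,160:460]
cv2.imwrite("pics/m0.png",cv2.vconcat([cv2.resize(a,None,fx=1.5,fy=1.5),cv2.resize(b,None,fx=1.5,fy=1.5)]))
```

```text
(no output)
```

View pics/m0.png

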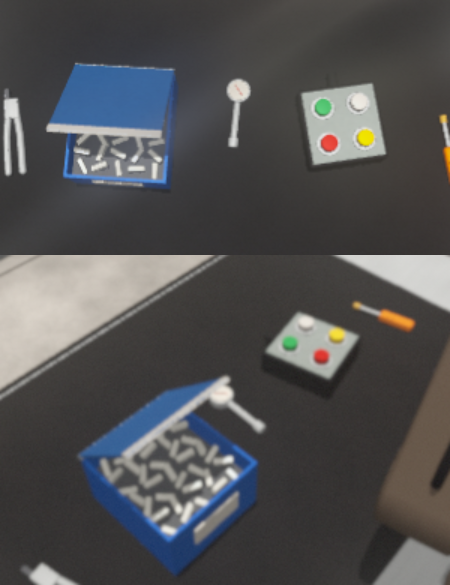

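View pics/top0.png

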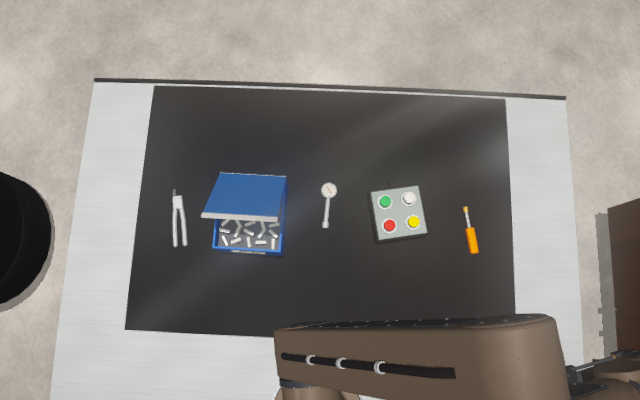

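The pictures show the bin with its flap leaning open at about (245,195) in top0. The console keys are green (385,201), white (409,198), red (389,226) and yellow (413,222). Next I'll refine these positions from colour and depth.

Run:
```python
from h import *
def cloud(n,m,d):
    c=ctrl.calibration(n);K=np.array(c["camera_matrix"]);D=np.array(c["distortion"])
    v,u=np.nonzero(m&(d>0));z=d[v,u]
    q=cv2.undistortPoints(np.stack([u,v],1).astype(float)[:,None],K,D)[:,0]
    return (np.c_[q*z[:,None],z]-np.array(c["t"]))@np.array(c["R"])
for n in ["top","side"]:
    im,d=ctrl.camera(n)
    hsv=cv2.cvtColor(im,cv2.COLOR_RGB2HSV);H,S,V=[hsv[:,:,i] for i in range(3)]
    P=np.full(im.shape,np.nan);P[d>0]=cloud(n,np.ones_like(d,bool),d)
    box=(P[...,0]>.45)&(P[...,0]<.66)&(P[...,1]<-.1)&(P[...,1]>-.3)&(P[...,2]>.03)
    top=P[box&(P[...,2]>.045)&(P[...,2]<.06)];print(n,"boxtop",np.nanmedian(top,0).round(4),len(top), cv2.minAreaRect((top[:,:2]*1000).astype(np.float32)))
    for k,m in dict(red=((H<8)|(H>172))&(S>140),yellow=(H>20)&(H<35)&(S>140),green=(H>45)&(H<85)&(S>120),white=(S<40)&(V>185)).items():
        q=P[box&m];q=q[q[:,2]>.06];print(n,k,len(q),q.mean(0).round(4),np.ptp(q,axis=0).round(3),np.median(q[:,2]).round(4))
    b=(H>100)&(H<125)&(S>120)&(P[...,2]>.13)&(P[...,1]>.05)&(P[...,1]<.4)
    q=P[b]
    for _ in range(3):
        c=q.mean(0);nn=np.linalg.svd(q-c)[2][2];nn*=np.sign(nn[2]);q=q[abs((q-c)@nn)<.005]
    print(n,"flap",len(q),c.round(4),nn.round(3),"angle",np.arccos(nn[2]).round(3),"yaw",np.arctan2(nn[1],nn[0]).round(3),q.min(0).round(3),q.max(0).round(3))
    zt=P[(P[...,1]>.05)&(P[...,1]<.4)&(P[...,0]>.35)&(P[...,0]<.75)&(P[...,2]>.05)];print("maxz",np.nanpercentile(zt[:,2],99.8))
```

```text
top boxtop [ 0.5522 -0.2026  0.0541] 2294 ((554.1968994140625, -204.1045379638672), (150.54832458496094, 149.28050231933594), 10.498002052307129)
top red 91 [ 0.514  -0.1756  0.0708] [0.028 0.027 0.015] 0.0708
top yellow 93 [ 0.5265 -0.2422  0.071 ] [0.029 0.029 0.013] 0.071
top green 83 [ 0.5812 -0.163   0.071 ] [0.029 0.027 0.016] 0.0712
top white 123 [ 0.5809 -0.2225  0.0687] [0.124 0.124 0.019] 0.0698
top flap 2618 [0.5557 0.2022 0.1918] [ 0.699 -0.015  0.715] angle 0.774 yaw -0.022 [0.498 0.111 0.13 ] [0.623 0.294 0.249]
maxz 0.26091730859655327
side boxtop [ 0.5499 -0.1939  0.0531] 1465 ((555.235595703125, -203.90252685546875), (150.50558471679688, 151.92494201660156), 9.706116676330566)
side red 62 [ 0.5147 -0.1737  0.0699] [0.028 0.027 0.01 ] 0.0702
side yellow 64 [ 0.5279 -0.2416  0.0694] [0.028 0.03  0.011] 0.0697
side green 52 [ 0.5814 -0.1614  0.07  ] [0.024 0.027 0.01 ] 0.07
side white 59 [ 0.5961 -0.2317  0.0701] [0.03  0.031 0.008] 0.0699
side flap 1036 [0.5616 0.2102 0.1869] [ 0.698 -0.015  0.716] angle 0.772 yaw -0.021 [0.506 0.113 0.13 ] [0.622 0.292 0.242]
maxz 0.25774512392825905
```

>>> step_arm(
  series=[-0.04, -0.008, -0.024, 0, -0.04, -0.008, -0.024, 0, -0.04, -0.008, -0.024, 0, -0.04, -0.008, -0.024, 0, -0.04, -0.008, -0.024, 0, -0.04, -0.008, -0.024, 0, -0.04, -0.008, -0.024, 0, -0.04, -0.008, -0.024, 0, -0.04, -0.008, -0.024, 0, -0.04, -0.008, -0.024, 0],
  gripper=1,
)

```text
time: 2.0
eef_pos: [0.4958, -0.257, 0.2968]
ee_rot: [-0.27, 2.083, -2.084]
contact_force: [1.2, -0.8, -0.9]
opening: 0.217
```

>>> step_arm(
  series=[-0.0155, 0, -0.0434, 0, -0.0155, 0, -0.0434, 0, -0.0155, 0, -0.0434, 0, -0.0155, 0, -0.0434, 0, -0.0155, 0, -0.0434, 0, -0.0155, 0, -0.0434, 0, -0.0155, 0, -0.0434, 0, -0.0155, 0, -0.0434, 0, -0.0155, 0, -0.0434, 0, -0.0155, 0, -0.0434, 0],
)

```text
time: 3.0
eef_pos: [0.5366, 0.2208, 0.2984]
ee_rot: [-0.264, 2.078, -2.083]
contact_force: [1.7, -1.0, -0.3]
opening: 0.004
```

>>> step_arm(
  series=[0.0045, 0.02, 0.0164, 0, 0, 0.03, 0, 0, 0, 0.015, 0, 0, 0, 0.015, 0, 0, 0, 0.015, 0, 0, 0, 0.015, 0, 0, 0, 0.015, 0, 0, 0, 0.015, 0, 0, 0, 0.015, 0, 0, 0, 0.01, 0, 0],
)

```text
time: 4.0
eef_pos: [0.5382, 0.2121, 0.13]
ee_rot: [-0.267, 2.071, -2.072]
contact_force: [-1.3, -0.0, 2.7]
opening: 0.007
```

>>> step_arm(
  series=[0, 0.004, 0, 0, 0, 0.004, 0, 0, 0, 0.003, 0, 0, 0, 0.003, 0, 0],
)

```text
time: 4.4
eef_pos: [0.5382, 0.2122, 0.1204]
ee_rot: [-0.266, 2.07, -2.071]
contact_force: [-14.6, -4.3, 41.5]
opening: 0.007
```

>>> step_arm(
  series=[0, -0.03, 0, 0, 0, -0.03, 0, 0, 0, -0.03, 0, 0, 0, 0, 0, 0],
)

```text
time: 4.8
eef_pos: [0.5377, 0.2121, 0.2161]
ee_rot: [-0.262, 2.069, -2.069]
contact_force: [0.7, 0.8, -0.2]
opening: 0.008
```

Run:
```python
from h import *
for n in ["side","top"]:
    im,d=ctrl.camera(n);cv2.imwrite(f"pics/{n}1.png",im[:,:,::-1])
    for r in ctrl.mark_of(n,"flap_edge")[:1]: print(n,r["p"],world(n,r["xy"],d))
    for r in ctrl.regions_of(n,"flap_edge")[:1]:
        v,u=np.nonzero(r["mask"]);i=np.random.default_rng(0).choice(len(u),min(150,len(u)))
        q=np.array([w for k in i if (w:=world(n,(u[k],v[k]),d,r=0)) is not None]);print(n,r["p"],np.percentile(q,[5,25,50,75,95],axis=0).round(4))
s=ctrl.state();print(s["eef_pos"],s["contact_force"])
R=Ro.from_rotvec(s["ee_rot"]);print(R.inv().apply(np.array([.594,-.229,.11])-s["eef_pos"]))
a=cv2.imread("pics/side1.png")[110:330,160:460];cv2.imwrite("pics/c1.png",cv2.resize(a,None,fx=2,fy=2))
```

```text
side 0.56 [0.43522634 0.20457408 0.11818424]
side 0.75 [[0.4333 0.1233 0.1167]
 [0.4669 0.1596 0.1184]
 [0.5095 0.2178 0.1191]
 [0.5681 0.2508 0.1201]
 [0.6083 0.2873 0.1216]]
top 0.68 [0.37874781 0.11869261 0.64854905]
top 0.76 [[0.4368 0.1156 0.1171]
 [0.4675 0.1268 0.1189]
 [0.5048 0.1396 0.1203]
 [0.5445 0.1651 0.1218]
 [0.6151 0.1836 0.1239]]
[0.53577888 0.21156292 0.21073494] [-0.02014076  0.30249275 -0.50042009]
[0.0624756  0.10130295 0.43984932]
```

View pics/c1.png

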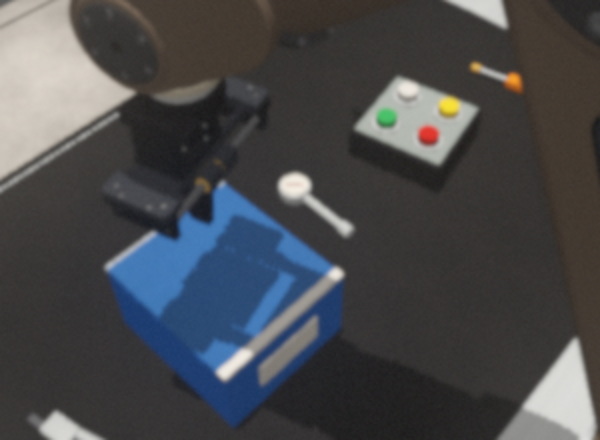

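The flap lies flat: its free edge runs from (220,372) to (340,275) in the crop, at z≈0.119. That counts as shut. Next I'll move to the white key.

>>> step_arm(
  series=[0.0062, 0.005, 0.044, 0, 0.0062, 0.005, 0.044, 0, 0.0062, 0.005, 0.044, 0, 0.0062, 0.005, 0.044, 0, 0.0062, 0.005, 0.044, 0, 0.0062, 0.005, 0.044, 0, 0.0062, 0.005, 0.044, 0, 0.0062, 0.005, 0.044, 0, 0.0062, 0.005, 0.044, 0, 0.0062, 0.005, 0.044, 0],
)

```text
time: 6.1
eef_pos: [0.5945, -0.2401, 0.1501]
ee_rot: [-0.292, 2.076, -2.069]
contact_force: [0.7, -0.0, 0.5]
opening: 0.006
```

```bash
cat > g.py <<'E'
import sys
from h import *
K=dict(white=(.594,-.229),yellow=(.527,-.242),green=(.581,-.162))
s=ctrl.state();R=Ro.from_rotvec(s["ee_rot"]);print(s["eef_pos"].round(4),s["contact_force"].round(1))
print(R.as_matrix()[:,1].round(3))
for k in sys.argv[1:]: print(k,R.inv().apply(np.array([*K[k],.085])-s["eef_pos"]).round(4))
E
python3 g.py white
```

```text
[ 0.5945 -0.2401  0.1501] [ 0.7 -0.   0.5]
[-0.002  0.003 -1.   ]
white [-0.0026  0.0651 -0.0105]
```

>>> step_arm(
  series=[-0.0026, 0.03, -0.0105, 0, 0, 0.02, 0, 0, 0, 0.015, 0, 0, 0, 0, 0, 0],
)

```text
time: 6.5
eef_pos: [0.5925, -0.2359, 0.0775]
ee_rot: [-0.289, 2.085, -2.073]
contact_force: [-0.3, 0.5, 0.5]
opening: 0.005
```

```bash
python3 g.py white
```

```text
[ 0.5925 -0.2359  0.0775] [-0.3  0.5  0.5]
[-0.006  0.005 -1.   ]
white [-0.0033 -0.0074 -0.0063]
```

>>> step_arm(
  series=[-0.003, 0, -0.007, 0, 0, 0, 0, 0, 0, 0.004, 0, 0, 0, 0.004, 0, 0, 0, 0.004, 0, 0],
)

```text
time: 7.0
eef_pos: [0.5943, -0.2273, 0.0672]
ee_rot: [-0.288, 2.082, -2.073]
contact_force: [-2.5, 0.1, 2.9]
opening: 0.006
```

```bash
python3 g.py white
```

```text
[ 0.5943 -0.2273  0.0672] [-2.5  0.1  2.9]
[-0.004  0.004 -1.   ]
white [ 0.0008 -0.0178  0.0014]
```

Well centred and moving against about 3 N. I'll continue to the stop at about z 0.064.

>>> step_arm(
  series=[0, 0.003, 0, 0, 0, 0.003, 0, 0, 0, 0.002, 0, 0],
)

```text
time: 7.3
eef_pos: [0.5944, -0.2274, 0.064]
ee_rot: [-0.286, 2.08, -2.073]
contact_force: [-9.3, 3.3, 23.2]
opening: 0.003
```

>>> step_arm(
  series=[0, -0.02, 0, 0, 0, -0.015, 0, 0, 0, 0, 0, 0],
)

```text
time: 7.6
eef_pos: [0.5947, -0.2276, 0.1006]
ee_rot: [-0.285, 2.079, -2.074]
contact_force: [0.8, -0.1, 0.0]
opening: 0.004
```

```bash
python3 g.py yellow
```

```text
[ 0.5947 -0.2276  0.1006] [ 0.8 -0.1  0. ]
[-0.001  0.003 -1.   ]
yellow [ 0.0691  0.0157 -0.0043]
```

>>> step_arm(
  series=[0.035, 0, -0.002, 0, 0.034, 0, -0.002, 0, 0, 0.008, 0, 0, 0, 0.008, 0, 0, 0, 0, 0, 0],
)

```text
time: 8.1
eef_pos: [0.5259, -0.2423, 0.0812]
ee_rot: [-0.285, 2.079, -2.073]
contact_force: [-0.3, 0.9, 0.3]
opening: 0.003
```

```bash
python3 g.py yellow
```

```text
[ 0.5259 -0.2423  0.0812] [-0.3  0.9  0.3]
[-0.001  0.003 -1.   ]
yellow [-0.0011 -0.0038  0.    ]
```

>>> step_arm(
  series=[-0.001, 0.004, 0, 0, 0, 0.004, 0, 0, 0, 0.004, 0, 0, 0, 0.003, 0, 0, 0, 0.003, 0, 0, 0, 0.003, 0, 0],
)

```text
time: 8.7
eef_pos: [0.529, -0.2416, 0.0636]
ee_rot: [-0.286, 2.075, -2.073]
contact_force: [-16.0, 6.5, 52.1]
opening: 0.008
```

>>> step_arm(
  series=[0, -0.02, 0, 0, 0, -0.015, 0, 0, 0, 0, 0, 0],
)

```text
time: 9.0
eef_pos: [0.5296, -0.2415, 0.1007]
ee_rot: [-0.284, 2.073, -2.073]
contact_force: [-0.3, -0.4, 0.1]
opening: 0.002
```

```bash
python3 g.py green
```

```text
[ 0.5296 -0.2415  0.1007] [-0.3 -0.4  0.1]
[ 0.003  0.    -1.   ]
green [-0.0711  0.0158 -0.0626]
```

>>> step_arm(
  series=[-0.0237, 0, -0.021, 0, -0.0237, 0, -0.021, 0, -0.0237, 0, -0.021, 0, 0, 0.008, 0, 0, 0, 0.008, 0, 0, 0, 0, 0, 0],
)

```text
time: 9.6
eef_pos: [0.5818, -0.1593, 0.0794]
ee_rot: [-0.284, 2.075, -2.074]
contact_force: [-0.3, -0.8, -0.5]
opening: 0.002
```

```bash
python3 g.py green
```

```text
[ 0.5818 -0.1593  0.0794] [-0.3 -0.8 -0.5]
[ 0.001  0.001 -1.   ]
green [ 0.0015 -0.0056  0.0024]
```

>>> step_arm(
  series=[0.001, 0.003, 0.002, 0, 0, 0.004, 0, 0, 0, 0.004, 0, 0, 0, 0.003, 0, 0, 0, 0.002, 0, 0],
)

```text
time: 10.1
eef_pos: [0.5806, -0.164, 0.0638]
ee_rot: [-0.279, 2.077, -2.075]
contact_force: [-9.0, 7.5, 38.4]
opening: 0.003
```

>>> step_arm(
  series=[0, -0.03, 0, 0, 0, -0.05, 0, 0, 0, -0.05, 0, 0, 0, -0.03, 0, 0, 0, 0, -0.045, 0, 0, 0, -0.045, 0, 0, 0, -0.045, 0, 0, 0, -0.045, 0, 0, 0, 0, 0, 0, 0, 0, 0],
)

```text
time: 11.1
eef_pos: [0.5302, 0.0118, 0.2304]
ee_rot: [-0.272, 2.076, -2.079]
contact_force: [0.2, -0.2, 0.1]
opening: 0.009
```

Run:
```python
from h import *
ims=[]
for n in ["side","top"]:
    im,d=ctrl.camera(n);ims.append(im[:,:,::-1])
    for t in ["flap_edge"]+["key_%s_top"%k for k in ("white","yellow","green","red")]:
        for r in ctrl.mark_of(n,t)[:1]:
            w=world(n,r["xy"],d,r=1);print(n,t,round(r["p"],2),w.round(4))
print(ctrl.state()["eef_pos"],ctrl.state()["contact_force"])
a=cv2.resize(ims[0][110:330,160:460],None,fx=1.3,fy=1.3);b=cv2.resize(ims[1][150:300,150:500],(390,167))
cv2.imwrite("pics/end.png",cv2.vconcat([a,b]))
```

```text
side flap_edge 0.75 [0.4303 0.2099 0.1204]
side key_white_top 0.47 [ 0.5984 -0.2291  0.0621]
side key_yellow_top 0.61 [ 0.5279 -0.2486  0.063 ]
side key_green_top 0.66 [ 0.5414 -0.1785  0.053 ]
side key_red_top 0.44 [ 0.5111 -0.1666  0.0684]
top flap_edge 0.72 [0.4344 0.2084 0.1194]
top key_white_top 0.44 [ 0.5914 -0.2426  0.062 ]
top key_yellow_top 0.4 [ 0.5303 -0.2438  0.0628]
top key_green_top 0.57 [ 0.5785 -0.1603  0.0628]
top key_red_top 0.51 [ 0.515  -0.1726  0.0729]
[0.53031758 0.01111376 0.230154  ] [-0.06889376 -0.28937266  0.27078102]
```

View pics/end.png

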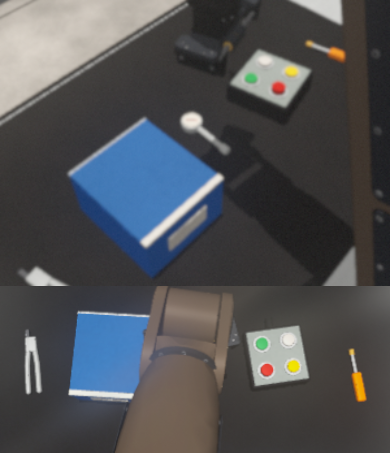

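The final picture shows the flap flat, and white, yellow and green down at z≈0.0625, about 8 mm lower than before. Red is still up at about 0.072, and the loose tools haven't moved.

```bash
python3 -c "
from rig import ctrl
print(ctrl.close_job())"
```

```text
the job is handed in; nothing more can be done
None
```

I pushed the bin's flap shut, then pressed white, yellow and green fully down in that order. I backed the arm off and handed the job in after about 11 s of robot time.

**Last checks:**
- **Flap:** its free edge is at z ≈ 0.120 m, which is where it lies when shut.
- **Pressed keys:** the top camera puts white, yellow and green at z ≈ 0.062–0.063 m, down from about 0.071 m. Each press ended at z ≈ 0.064 m with a sharp force rise at the stop.
- **Red key:** still up, at about 0.068 m (side) and 0.073 m (top).
- **Loose tools:** the gauge, valve tool and remover look unmoved in the pictures, though I did not measure them. The arm hid the gauge in the last top picture, so only the side picture shows it.

**Disagreement:** the side camera's detector put the green key in the wrong spot, on the box top at z ≈ 0.053 m. I relied on the top camera and the press itself for that key.

**Force:** the hardest contact reading was 52 N, at the fingertips on the yellow key's stop, and shutting the flap reached about 41 N. Both are under the 120 N wrist limit. I took the 40 N limit to cover only the arm and the gripper's body, not the fingertips.

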